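# Load the colony counter

### The job

Set the small culture dish gently on the sloped plate of the colony counter, without dropping it, and bring it fully home in the horseshoe holder, against its closed lower end. Then swing the magnifier round so that its lens is centred over the dish, and leave the two large dishes and the jar where they stand.

Things in the scene. Friction and masses are not known exactly. Their poses are not given: they have to be found in the camera images.
- dish: The small closed culture dish, to be loaded: a clear flat disc 60 mm in diameter, 15 mm high, about 26 g, amber agar inside, lid fixed on. The smallest of the three dishes. Origin: centre of its underside; z up. Any turn about z will do.
- large_dish_a: Bystander: a clear closed culture dish 90 mm in diameter, 15 mm high. Origin: centre of its underside.
- large_dish_b: Bystander: another clear closed culture dish 90 mm in diameter, 15 mm high. Origin: centre of its underside.
- jar: Bystander: amber glass jar with white cap, 56 mm in diameter, about 70 mm high. Origin: centre of its underside.
- counter: Colony counter, fixed to the bench: white wedge-shaped housing 250 mm deep (its x), 240 mm wide (its y). The flat top rises at 15 degrees from 42 mm high at the front edge (-x) to 108 mm at the back edge. A steel post 12 mm thick at x = +80, y = +100 mm of this frame carries the magnifier; the hub on it tops out 238 mm above the bench. Origin: centre of the underside, z up.
- plate: Round lit counting plate, 132 mm in diameter, flush with the counter's sloped flat top. Origin: on its surface, where the centre of the dish's underside lies when the dish is fully home. x: up the slope (to the counter's back); y: level, to the counter's left; z: out of the plate, 15 degrees off vertical. The flat top runs on to x = +144 mm, y = +-120 mm. A dish laid on it stays by friction.
- holder_mouth (a point): Horseshoe dish holder of dark steel fixed on the plate, 11 mm high, walls 5 mm thick, open up the slope. This point: on the plate's surface midway between the side walls, at plate x = +18 mm. In the plate's frame: walls 63 mm apart inside from x = -11 to +18 mm, flaring to about 77 mm apart at x = +31 mm; the closed round end stops the 60 mm dish at x = -30 mm.
- magnifier (a joint): Swing of the magnifier arm about its upright post, rad. 0: lens centred over the holder. Grows as the lens swings out to the left of the counter (clockwise seen from above); range -0.4 to 1.9, no catch or stop at 0. Stiff hinge, about 0.12 N m (about 1 N at the lens): it stays where it is left.
- lens (a point): Centre of the magnifier lens: a level disc with a black rim, 90 mm in diameter, 12 mm thick, this point at mid thickness, 224 mm above the bench. It lies 137 mm from the post's axis; a steel arm 9 mm thick joins its rim to the post at the same height. It can be pushed by its rim.
Not all that is in view belongs to the job. Leave any yellow look-alike of the dish alone.

How it is judged:
By the outcome, as a careful person would: the job done as asked, in the order asked, and still so for the second after the job is handed in, with the robot touching nothing.
It also fails if it takes over 64 s, if anything falls off the work surface, if the arm or the gripper's body presses on something with over 40 N, if the wrist force passes 120 N, or if a joint passes its speed limit or range.

### The arm

A 6-joint arm with a two-finger parallel gripper is mounted at the origin on the work surface. World frame = base frame: x ahead of the robot, y to its left, z up, the work surface at z = 0. Lengths are in m, angles in rad, forces in N, time in s.
With the tool pointing down it reaches from about 0.325 to 0.775 m from the base axis. Payload 9.3 kg.
Tool frame: the origin (TCP) lies midway between the tips of the shut fingers; the grasp point (between the pads) lies tcp_to_grasp behind it (tcp_to_grasp is the distance from the TCP to the grasp point, in m); z points along the fingers, y is the line along which they close (so a half turn about z gives the same grasp; the last joint's range is limited). The gripper opens to 85 mm and grips with 20 to 120 N. Pads are 22 mm wide; open, the fingers measure 114 mm over their backs; the gripper's body (76 mm by 85 mm) begins 54 mm behind the grasp point. The pads swing forward as they close: fully open they stand 13 mm farther back than shut.
Start: joints at [-1.277, 0.259, 0.021, 1.334, 0, 1.418], TCP at [0.238, -0.496, 0.231] pointing down, gripper open.
Joint ranges: [-3.04, 3.04], [-0.91, 1.82], [-1.04, 1.36], [-1.92, 1.95], [-1.52, 1.45], [-3.14, 3.14]. Speed limits (rad/s): [2.22, 2.22, 2.79, 3.14, 3.14, 3.14].

### API

Orientations are given as a unit quaternion [w, x, y, z].
In Python, from rig import * gives the robot as it stands.
- The arm moves only by the shell command python3 -m crank 'ROWS' [FORCE]. ROWS is JSON, one flat list of numbers, 7 for each row, row after row: the turn, a rotation vector about the tool's x, y, z in rad, then the shift along the tool's x, y, z in m, then the opening in per cent of the stroke, from 0 (shut) to 100 (fully open). In form: [ax, ay, az, dx, dy, dz, fingers, ax, ay, az, dx, dy, dz, fingers, ...]. A call has 1 to 20 rows; each row shifts and turns the commanded pose from where the row before left it, along the tool's axes as they then stand; what a row does not reach is not made up. A row lasts 1/8 s, in which the tool goes at most 62.5 mm and 10.7 degrees, less where a joint would pass 70% of its speed; a pose out of reach is approached as far as the arm can. A call is refused whole if a number of a shift passes 0.0625 or a number of a turn 0.188, either way. A call with a gripper value outside its range is refused whole. The fingers move at their own pace and stop on an object; FORCE is the grip in N (left out, the last holds). Time passes only in rows, so rows that do not move let the fingers close. It gives the time, the measured TCP pose, the force, the opening and the grip force at its end, in the units of the state.
- state(): the state, without advancing time (a new reading comes with each control period).
- capture(name): name is "scene" or "top" or "wrist"; returns (picture, depth): 480x640x3 uint8, red, green, blue; 480x640 float32, m along the optical axis (not along the pixel's ray), 0 where there is no reading.
- camera_model(name): a dict with "camera_matrix" (3x3 intrinsics, pixels), "rvec" (rotation vector, rad) and "tvec" (3), from world to camera coordinates, as OpenCV has them. Camera axes: x right, y down, z forward; pixel columns grow to the right and rows downward; lengths in m; the calibration is good to about 2 mm. A picture is of the moment at which its call begins: read the wrist's pose just before it. camera_model takes no time and is no camera call; for the wrist camera it gives the pose at the moment of the call.
- finish_job(): hands the job in; it is judged then, once.
The state is a dict: "time": time; "joints": joint angles; "qd": joint speeds; "effort": joint torques, N m; "tcp_pos": TCP position; "tool_rot": TCP orientation; "contact_force": force on the tool from outside, world axes, zero at the start; "moment": the same for the moment, N m; "finger_gap": finger opening in m; "finger_force": force on a finger pad.
Only numpy, scipy, OpenCV 4.12 (cv2) and the standard library are available. Lean on these libraries where they do the work, as an engineer would, in place of code of your own. Each camera call takes 0.05 s, during which the arm holds its last target. There are 200 camera calls.

## Working session

There is one attempt and no reset: what is moved stays moved. The work goes in short steps, Python scripts to look and compute and a shell command to move; the robot and the scene stay as the last step left them, time stands still between calls to the robot, and variables do not carry over. Pictures are saved under pics/ and viewed, at most 10 in all, crops included, and the job is handed in when it is done.

```bash
ls; mkdir -p pics; python3 - <<'E'
from rig import *
import cv2,numpy as np
s=state();print(s)
try: print(tcp_to_grasp)
except Exception as e: print(e)
for n in("scene","top"):
    p,d=capture(n);cv2.imwrite(f"pics/{n}0.png",p[:,:,::-1]);np.save(f"pics/{n}0_d.npy",d)
    print(n,{k:np.round(v,4).tolist() for k,v in camera_model(n).items()})
E
```

```text
pics
{'time': 0.0, 'joints': array([-1.27659068e+00,  2.59193759e-01,  2.07433873e-02,  1.33367080e+00,
        3.69210264e-05,  1.41819016e+00]), 'qd': array([-0.00135545,  0.0005188 ,  0.00040241, -0.0013043 ,  0.00083194,
       -0.00072597]), 'effort': array([-4.80305916e-04, -5.55639088e+01,  3.44536865e+01,  1.37037132e-02,
       -1.02846273e-04,  9.21538003e-06]), 'tcp_pos': array([ 0.23757271, -0.49573808,  0.23065807]), 'tool_rot': array([-6.62069349e-04,  9.75148309e-01,  2.21552109e-01, -2.84459411e-05]), 'contact_force': array([-0.42668443, -0.45133391, -0.5767032 ]), 'moment': array([-0.04417385, -0.02060572, -0.03024338]), 'finger_force': 0.0, 'finger_gap': 0.08566515804996291}
0.0187
scene {'camera_matrix': [[503.4063, 0.0, 312.9447], [0.0, 503.4063, 241.3599], [0.0, 0.0, 1.0]], 'rvec': [0.9461, 2.4693, -1.0567], 'tvec': [0.4701, -0.1319, 1.295]}
top {'camera_matrix': [[528.2138, 0.0, 325.1707], [0.0, 528.2138, 240.9535], [0.0, 0.0, 1.0]], 'rvec': [2.113, -2.17, 0.2228], 'tvec': [-0.058, 0.6185, 1.1504]}
```

View pics/scene0.png

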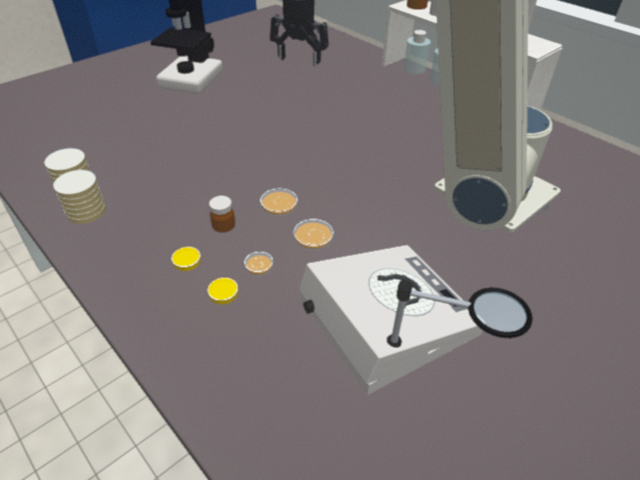

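View pics/top0.png

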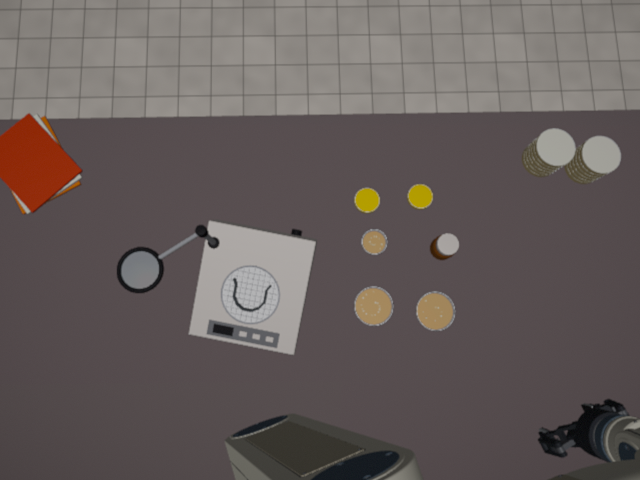

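The scene view shows the small amber dish at (259,262), the large dishes at (279,201) and (314,233), the jar at (222,213) and yellow look-alikes at (186,258) and (223,290). In the top view:
- small dish at (374,242)
- large dishes at (374,306) and (435,311)
- yellow look-alikes at (367,200) and (420,196)
- lens at (140,270)
- holder at about (251,293), opening away from the robot

What could be taken for the dish: amber (374,242), (374,306), (435,311), and yellow (367,200), (420,196). I choose (374,242), the smallest amber one.

```bash
cat > h.py <<'E'
from rig import *
import cv2,numpy as np
from scipy.spatial.transform import Rotation as R
def cam(n):
    m=camera_model(n);return np.array(m["camera_matrix"]),R.from_rotvec(np.ravel(m["rvec"])).as_matrix(),np.ravel(m["tvec"])
def ray(c,uv):
    K,Rm,t=c;d=Rm.T@np.linalg.inv(K)@np.array([uv[0],uv[1],1.]);return -Rm.T@t,d
def onz(c,uv,z):
    o,d=ray(c,uv);return o+d*(z-o[2])/d[2]
def onplane(c,uv,p,n):
    o,d=ray(c,uv);return o+d*((p-o)@n)/(d@n)
def proj(c,X):
    K,Rm,t=c;q=K@(Rm@np.asarray(X)+t);return q[:2]/q[2]
def tool():
    s=state();q=np.array(s["tool_rot"]);return np.array(s["tcp_pos"]),R.from_quat(q[[1,2,3,0]])
E
python3 - <<'E'
from h import *
p=cv2.imread("pics/top0.png");c=cam("top");d=np.load("pics/top0_d.npy")
hsv=cv2.cvtColor(p,cv2.COLOR_BGR2HSV)
for nm,m,z in (("amber",cv2.inRange(hsv,(8,70,120),(22,200,255)),.008),("yellow",cv2.inRange(hsv,(23,200,100),(35,255,255)),.012),):
    for k in cv2.findContours(m,0,2)[0]:
        if cv2.contourArea(k)>150:
            (u,v),r=cv2.minEnclosingCircle(k);X=onz(c,(u,v),z);Y=onz(c,(u+r,v),z)
            print(nm,u,v,X.round(4),"rad",np.linalg.norm(X-Y).round(4))
# white housing
m=cv2.inRange(p,(165,165,165),(255,255,255));m[:120]=0
for k in cv2.findContours(cv2.morphologyEx(m,cv2.MORPH_CLOSE,np.ones((15,15))),0,2)[0]:
    if cv2.contourArea(k)>4000:
        q=cv2.approxPolyDP(cv2.convexHull(k),8,True)[:,0]
        for a in q: print("corner",a,onz(c,a,.108).round(4),onz(c,a,.042).round(4))
# lens rim black
m=cv2.inRange(p,(0,0,0),(40,40,40));m[:,200:]=0
for k in cv2.findContours(m,0,2)[0]:
    if cv2.contourArea(k)>800:
        (u,v),r=cv2.minEnclosingCircle(k);X=onz(c,(u,v),.224);print("lens",u,v,X,np.linalg.norm(X-onz(c,(u+r,v),.224)))
print("hub",onz(c,(201.5,231),.238))
x=p[180:380,90:340];cv2.imwrite("pics/crop1.png",cv2.resize(np.hstack([x,p[180:380,330:460]]),None,fx=2,fy=2,interpolation=cv2.INTER_CUBIC))
E
```

```text
amber 434.5857238769531 310.94287109375 [ 0.4533 -0.3266  0.008 ] rad 0.0426
amber 373.0433349609375 305.7310485839844 [ 0.4693 -0.1831  0.008 ] rad 0.0421
amber 373.7272644042969 241.81817626953125 [ 0.6205 -0.1916  0.008 ] rad 0.0265
yellow 366.75 199.75 [ 0.723  -0.1789  0.012 ] rad 0.0268
yellow 419.893798828125 195.58407592773438 [ 0.7305 -0.3082  0.012 ] rad 0.0272
corner [210 222] [0.6556 0.1777 0.108 ] [0.6702 0.1901 0.042 ]
corner [313 243] [ 0.6035 -0.0461  0.108 ] [ 0.6151 -0.0467  0.042 ]
corner [306 280] [ 0.523 -0.029  0.108] [ 0.5299 -0.0286  0.042 ]
corner [259 320] [0.4406 0.0725 0.108 ] [0.4428 0.0788 0.042 ]
corner [232 315] [0.4527 0.1294 0.108 ] [0.4556 0.139  0.042 ]
corner [204 254] [0.5851 0.1899 0.108 ] [0.5956 0.203  0.042 ]
lens 139.74000549316406 269.7799987792969 [0.53892781 0.28928387 0.224     ] 0.04498805378295916
hub [0.60935568 0.16933151 0.238     ]
```

View pics/crop1.png

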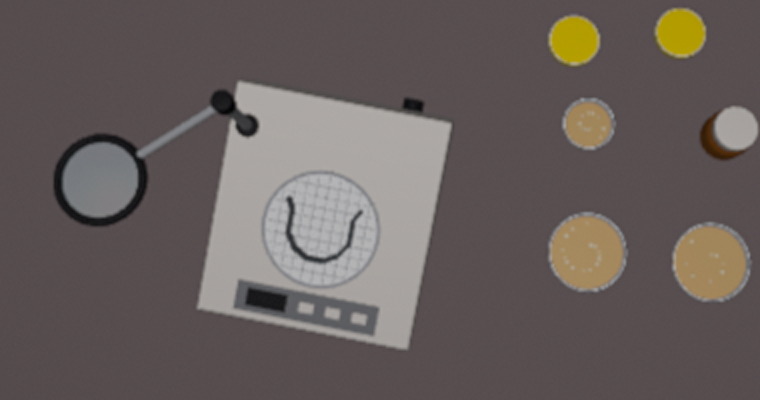

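The crop confirms the pick: the smallest amber dish is at crop (588,124), top view (374,242), about 60 mm across, with yellow and large dishes clearly apart. The counter corners are at crop (238,81), (451,122), (408,349) and (197,309), and the lens at (100,180).

```bash
cat >> h.py <<'E'
def frames(theta,cx,cy):
    Rc=R.from_euler('z',theta).as_matrix(); C=np.array([cx,cy,0])
    a=np.radians(15); P=C+Rc@np.array([.125-.144*np.cos(a),0,.1085-.144*np.sin(a)])
    Rp=Rc@np.array([[np.cos(a),0,-np.sin(a)],[0,1,0],[np.sin(a),0,np.cos(a)]])
    return C,Rc,P,Rp
E
python3 - <<'E'
from h import *
c=cam("top")
L=[(209,220.5,.1085),(315.5,241,.1085),(294,354.5,.042),(188.5,334.5,.042)]
W=np.array([onz(c,a[:2],a[2])for a in L]);M=np.array([[.125,.12],[.125,-.12],[-.125,-.12],[-.125,.12]])
A=M-M.mean(0);B=W[:,:2]-W[:,:2].mean(0)
th=np.arctan2((A[:,0]*B[:,1]-A[:,1]*B[:,0]).sum(),(A*B).sum())
ctr=W[:,:2].mean(0);print(W.round(4),"theta",th,"C",ctr)
C,Rc,P,Rp=frames(th,*ctr);print("res",((W-C)@Rc)[:,:2].round(4).tolist());print("P",P)
post=C+Rc@[.08,.1,.224];print("post",post)
l=onz(c,(139.74,269.78),.224);v=l-post;print("len",np.linalg.norm(v));v0=P-post
print("q",-(np.arctan2(v[1],v[0])-np.arctan2(v0[1],v0[0])))
# dark steel holder on plate, in plate frame
p=cv2.imread("pics/top0.png");m=cv2.inRange(p,(0,0,0),(70,70,70));m[:,:225]=0;m[:,275:]=0;m[:275]=0;m[315:]=0
ys,xs=np.nonzero(m);Q=np.array([(onplane(c,(u,v),P+Rp[:,2]*.0055,Rp[:,2])-P)@Rp for u,v in zip(xs,ys)])
print("holder x",Q[:,0].min(),Q[:,0].max(),"y",Q[:,1].min(),Q[:,1].max())
s=(Q[:,0]<.015)&(Q[:,0]>-.008);print("walls",Q[s&(Q[:,1]>0)][:,1].mean(),Q[s&(Q[:,1]<0)][:,1].mean())
t,T=tool();print("tool R",T.as_matrix().round(3).tolist())
# target pick orientation: tool y along -/+ counter y, z down
for sg in(1,-1):
    y=sg*Rc[:,1];z=np.array([0,0,-1.]);x=np.cross(y,z);G=R.from_matrix(np.c_[x,y,z]);print(sg,"turn tool",(T.inv()*G).as_rotvec().round(3))
print("delta pick tool",T.inv().apply(np.array([.6205,-.1916,.15])-t).round(4))
E
```

```text
[[ 0.6588  0.1798  0.1085]
 [ 0.6077 -0.0516  0.1085]
 [ 0.3647  0.0018  0.042 ]
 [ 0.4153  0.2352  0.042 ]] theta -0.21782212338608312 C [0.51165066 0.09129799]
res [[0.1246, 0.1182], [0.1247, -0.1188], [-0.1241, -0.1191], [-0.1252, 0.1197]]
P [0.49789036 0.09434361 0.07123006]
post [0.61137066 0.17164673 0.224     ]
len 0.13815377448664104
q -4.666358102251046
holder x -0.03412744983155068 0.028564695531146073 y -0.0336475727019109 0.040936987616213096
walls 0.03517034679294299 -0.03277175651318296
tool R [[0.902, 0.432, -0.0], [0.432, -0.902, 0.001], [0.0, -0.001, -1.0]]
1 turn tool [-0.000e+00 -2.000e-03 -2.477e+00]
-1 turn tool [-0.001  0.     0.665]
delta pick tool [ 0.4767 -0.1087  0.081 ]
```

```bash
python3 -m crank '[0,0,-0.186,0,0,0,100, 0,0,-0.186,0,0,0,100, 0,0,-0.186,0,0,0,100, 0,0,-0.186,0,0,0,100, 0,0,-0.186,0,0,0,100, 0,0,-0.186,0,0,0,100, 0,0,-0.186,0,0,0,100, 0,0,-0.186,0,0,0,100, 0,0,-0.186,0,0,0,100, 0,0,-0.186,0,0,0,100, 0,0,-0.186,0,0,0,100, 0,0,-0.186,0,0,0,100, 0,0,-0.186,0,0,0,100, 0,0,-0.059,0,0,0,100]' 20
python3 -m crank '[0,0,0,-0.031,0.038,0,100, 0,0,0,-0.031,0.038,0,100, 0,0,0,-0.031,0.038,0,100, 0,0,0,-0.031,0.038,0,100, 0,0,0,-0.031,0.038,0,100, 0,0,0,-0.031,0.038,0,100, 0,0,0,-0.031,0.038,0,100, 0,0,0,-0.031,0.038,0,100, 0,0,0,-0.031,0.038,0.04,100, 0,0,0,-0.0285,0.038,0.04,100,0,0,0,0,0,0,100,0,0,0,0,0,0,100]'
python3 - <<'E'
from h import *
print(state()["joints"].round(3))
c=cam("wrist");p,d=capture("wrist");cv2.imwrite("pics/w1.png",p[:,:,::-1])
t,T=tool();print(t,T.as_matrix().round(3).tolist())
hsv=cv2.cvtColor(p,cv2.COLOR_RGB2HSV)
m=cv2.inRange(hsv,(8,70,100),(22,220,255))
for k in cv2.findContours(m,0,2)[0]:
    if cv2.contourArea(k)>1500:
        (u,v),r=cv2.minEnclosingCircle(k);X=onz(c,(u,v),.008);print(u,v,r,X.round(4),np.linalg.norm(X-onz(c,(u+r,v),.008)).round(4),"tool shift",T.inv().apply(X-t).round(4))
E
```

```text
time: 1.85
tcp_pos: [0.2376, -0.4959, 0.2309]
tool_rot: [-0.0, 0.107, 0.994, 0.0]
contact_force: [0.8, 1.3, -1.2]
finger_gap: 0.0851
finger_force: 0.0
time: 3.35
tcp_pos: [0.6194, -0.1918, 0.1517]
tool_rot: [-0.0, 0.108, 0.994, -0.0]
contact_force: [0.2, -0.1, -0.1]
finger_gap: 0.0854
finger_force: 0.0
[-0.429  0.456  0.119  1.234 -0.    -0.212]
[ 0.61936234 -0.19241733  0.15247815] [[-0.976, 0.216, 0.001], [0.216, 0.976, -0.001], [-0.001, -0.0, -1.0]]
321.0777587890625 224.67874145507812 31.376850128173828 [ 0.62   -0.1917  0.008 ] 0.0265 tool shift [-0.0004  0.0009  0.1445]
286.7615966796875 28.491464614868164 60.382972717285156 [ 0.472  -0.1844  0.008 ] 0.0436 tool shift [ 0.1457 -0.024   0.1444]
87.5 51.5 64.30017852783203 [ 0.4549 -0.331   0.008 ] 0.0472 tool shift [ 0.1306 -0.1708  0.1445]
```

View pics/w1.png

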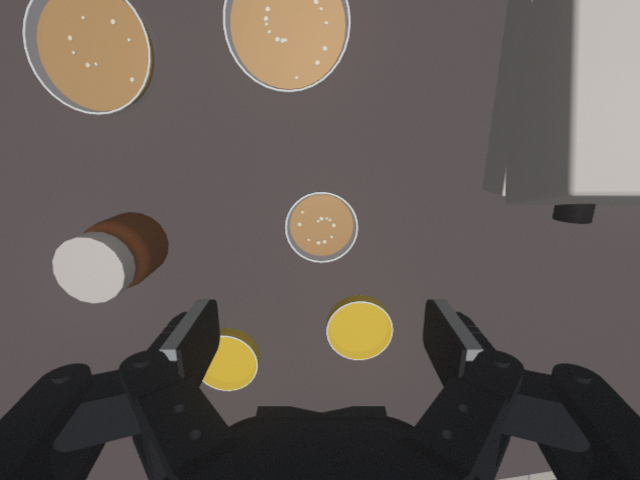

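The wrist view shows the small dish at (321,227), within 1 mm of the TCP axis, and nothing in the fingers' path. Descend and grip.

```bash
python3 -m crank '[0,0,0,0,0.001,0.05,100, 0,0,0,0,0,0.05,100, 0,0,0,0,0,0.03,100, 0,0,0,0,0,0.012,100, 0,0,0,0,0,0.008,100, 0,0,0,0,0,0,100]' 20
python3 -m crank '[0,0,0,0,0,0,75, 0,0,0,0,0,0,60, 0,0,0,0,0,0,60, 0,0,0,0,0,0,60, 0,0,0,0,0,0,60, 0,0,0,0,0,0,60]' 20
```

```text
time: 4.15
tcp_pos: [0.6201, -0.1914, 0.0027]
tool_rot: [0.001, 0.109, 0.994, -0.0]
contact_force: [0.7, 0.7, 0.8]
finger_gap: 0.0856
finger_force: 0.0
time: 4.9
tcp_pos: [0.6203, -0.191, 0.0031]
tool_rot: [0.001, 0.109, 0.994, -0.0]
contact_force: [-1.4, 0.1, 5.5]
finger_gap: 0.059
finger_force: 20.6
```

```bash
python3 -m crank '[0,0,0,0,0,-0.005,60, 0,0,0,0,0,-0.02,60, 0,0,0,0,0,-0.05,60, 0,0,0,0,0,-0.05,60, 0,0,0,0,0,-0.05,60, 0,0,0,0,0,-0.02,60, 0,-0.131,0,0,0,0,60, 0,-0.131,0,0,0,0,60,0,0,0,0,0,0,60,0,0,0,0,0,0,60]' 20
python3 - <<'E'
from h import *
C,Rc,P,Rp=frames(-.21782,.51165,.0913);t,T=tool()
print("tool in plate axes",(Rp.T@T.as_matrix()).round(3).tolist())
for h in(.043,.013,.003): print(h,T.inv().apply(P+Rp@[.046,.001,h]-t).round(4))
c=cam("wrist");p,d=capture("wrist");cv2.imwrite("pics/w2.png",p[:,:,::-1])
E
```

```text
time: 6.15
tcp_pos: [0.6202, -0.1911, 0.1979]
tool_rot: [0.13, 0.108, 0.986, -0.014]
contact_force: [0.6, -1.2, -0.2]
finger_gap: 0.0584
finger_force: 21.8
tool in plate axes [[-1.0, 0.0, -0.0], [0.0, 1.0, -0.0], [0.0, -0.0, -1.0]]
0.043 [0.1617 0.2533 0.0324]
0.013 [0.1617 0.2533 0.0624]
0.003 [0.1617 0.2533 0.0724]
```

View pics/w2.png

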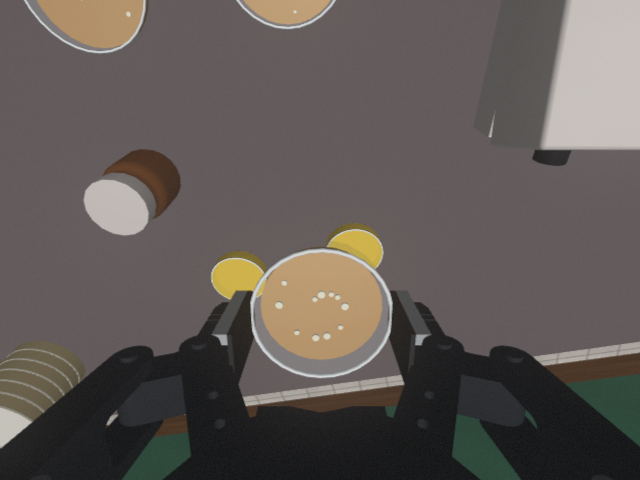

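The wrist view shows the dish held level and square between the pads, centred near (321,312). Next: move above the holder mouth and look.

```bash
python3 -m crank '[0,0,0,0.027,0.042,0,60, 0,0,0,0.027,0.042,0,60, 0,0,0,0.027,0.042,0,60, 0,0,0,0.027,0.042,0,60, 0,0,0,0.027,0.042,0,60, 0,0,0,0.0267,0.0433,0,60,0,0,0,0,0,0,60,0,0,0,0,0,0,60]' 20
cat > look.py <<'E'
from h import *
import sys
C,Rc,P,Rp=frames(-.21782,.51165,.0913)
c=cam("wrist");p,d=capture("wrist");cv2.imwrite(f"pics/{sys.argv[1]}.png",p[:,:,::-1])
t,T=tool();print("tcp in plate",((t-P)@Rp).round(4).tolist(),"tool R in plate",(Rp.T@T.as_matrix()).round(3).tolist())
g=cv2.cvtColor(p,cv2.COLOR_RGB2GRAY)
m=cv2.inRange(g,0,70)
ys,xs=np.nonzero(m[:int(sys.argv[2])]);Q=np.array([(onplane(c,(u,v),P+Rp[:,2]*.011,Rp[:,2])-P)@Rp for u,v in zip(xs[::3],ys[::3])])
k=(abs(Q[:,0])<.06)&(abs(Q[:,1])<.06);Q=Q[k];print("holder n",k.sum(),"x",Q[:,0].min().round(4),Q[:,0].max().round(4),"y",Q[:,1].min().round(4),Q[:,1].max().round(4))
s=(Q[:,0]<.008)&(Q[:,0]>-.01)
for a in(Q[s&(Q[:,1]>0)],Q[s&(Q[:,1]<0)]): 
    if len(a): print("wall y",np.percentile(a[:,1],[2,50,98]).round(4))
E
python3 look.py w3 260
```

```text
time: 7.2
tcp_pos: [0.5232, 0.0904, 0.1552]
tool_rot: [0.13, 0.107, 0.986, -0.014]
contact_force: [-0.1, 1.0, -0.2]
finger_gap: 0.0589
finger_force: 21.8
tcp in plate [0.0465, 0.0011, 0.0744] tool R in plate [[-1.0, 0.0, 0.0], [0.0, 1.0, -0.0], [-0.0, -0.0, -1.0]]
holder n 903 x -0.0348 0.0424 y -0.0409 0.0424
wall y [0.0311 0.034  0.0367]
wall y [-0.0349 -0.0319 -0.0295]
```

View pics/w3.png

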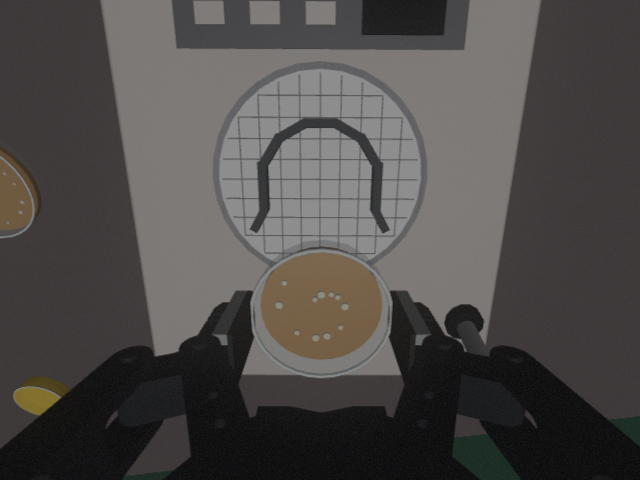

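The wrist view shows the holder walls at columns 263 and 377, with their mouth at about (320,230), open towards the held dish at (321,312). The walls are centred on y = +1 mm, which matches the TCP. Lower in steps, watching the force.

```bash
python3 -m crank '[0,0,0,-0.0015,0,0.03,60, 0,0,0,0,0,0.025,60, 0,0,0,0,0,0.006,60, 0,0,0,0,0,0.003,60, 0,0,0,0,0,0,60, 0,0,0,0,0,0,60]' 20
python3 - <<'E'
from h import *
C,Rc,P,Rp=frames(-.21782,.51165,.0913)
c=cam("wrist");p,d=capture("wrist");K,Rm,tt=c
t,T=tool();print("tcp in plate",((t-P)@Rp).round(4).tolist(),state()["contact_force"])
v,u=np.mgrid[0:480:4,0:640:4];u=u.ravel();v=v.ravel();z=d[v,u];k=z>0
X=(np.linalg.inv(K)@np.c_[u,v,np.ones_like(u)].T*z).T[k];X=((X-tt)@Rm-P)@Rp
s=(abs(X[:,1])<.025)&(X[:,0]>-.02)&(X[:,0]<.01);print("plate z by depth",np.median(X[s,2]) if s.any() else None,s.sum())
E
```

```text
time: 8.0
tcp_pos: [0.5399, 0.0863, 0.0943]
tool_rot: [0.13, 0.108, 0.985, -0.014]
contact_force: [-0.4, 0.6, -1.5]
finger_gap: 0.0589
finger_force: 21.9
tcp in plate [0.0472, 0.0013, 0.0112] [ 0.11366137 -0.2224148  -0.16514671]
plate z by depth -0.00043168449150372785 513
```

```bash
python3 -m crank '[0,0,0,0,0,0.004,60, 0,0,0,0,0,0.002,60, 0,0,0,0,0,0,60, 0,0,0,0,0,0,60]' 20
python3 -m crank '[0,0,0,0,0,0.001,60, 0,0,0,0,0,0,60]' 20
python3 -m crank '[0,0,0,0,0,0.001,60, 0,0,0,0,0,0,60]' 20
```

```text
time: 8.55
tcp_pos: [0.5411, 0.086, 0.0877]
tool_rot: [0.13, 0.108, 0.986, -0.014]
contact_force: [0.1, 0.4, -0.5]
finger_gap: 0.059
finger_force: 21.9
time: 8.8
tcp_pos: [0.5413, 0.086, 0.0866]
tool_rot: [0.13, 0.108, 0.986, -0.014]
contact_force: [-0.5, -1.6, 0.4]
finger_gap: 0.0588
finger_force: 21.9
time: 9.05
tcp_pos: [0.5415, 0.0859, 0.0864]
tool_rot: [0.13, 0.108, 0.986, -0.014]
contact_force: [-4.9, 0.5, 9.0]
finger_gap: 0.0589
finger_force: 22.7
```

Contact is made (about 10 N). Release, rise, and look.

```bash
python3 -m crank '[0,0,0,0,0,-0.0007,60, 0,0,0,0,0,0,72, 0,0,0,0,0,0,80, 0,0,0,0,0,0,100, 0,0,0,0,0,0,100, 0,0,0,0,0,-0.01,100, 0,0,0,0,0,-0.03,100, 0,0,0,0,0,-0.03,100,0,0,0,0,0,0,100,0,0,0,0,0,0,100]' 20
cat > dishp.py <<'E'
from h import *
import sys
C,Rc,P,Rp=frames(-.21782,.51165,.0913)
c=cam("wrist");p,d=capture("wrist");cv2.imwrite(f"pics/{sys.argv[1]}.png",p[:,:,::-1])
t,T=tool();print("tcp in plate",((t-P)@Rp).round(4).tolist())
m=cv2.inRange(cv2.cvtColor(p,cv2.COLOR_RGB2HSV),(8,70,100),(22,220,255))
for k in cv2.findContours(m,0,2)[0]:
    if cv2.contourArea(k)>1500:
        (u,v),r=cv2.minEnclosingCircle(k);f=lambda w:(onplane(c,w,P+Rp[:,2]*.008,Rp[:,2])-P)@Rp
        X=f((u,v));print("amber px",u,v,"plate xy",X.round(4),"rad",np.linalg.norm(X-f((u+r,v))).round(4))
E
python3 dishp.py w4
```

```text
time: 10.3
tcp_pos: [0.5235, 0.0899, 0.154]
tool_rot: [0.13, 0.108, 0.986, -0.014]
contact_force: [-0.3, -0.7, -0.1]
finger_gap: 0.0855
finger_force: 0.0
tcp in plate [0.0462, 0.0011, 0.0728]
amber px 321.0 253.5 plate xy [0.0454 0.0012 0.008 ] rad 0.0261
amber px 6.599999904632568 194.0 plate xy [ 0.008  -0.1858  0.008 ] rad 0.0212
```

View pics/w4.png

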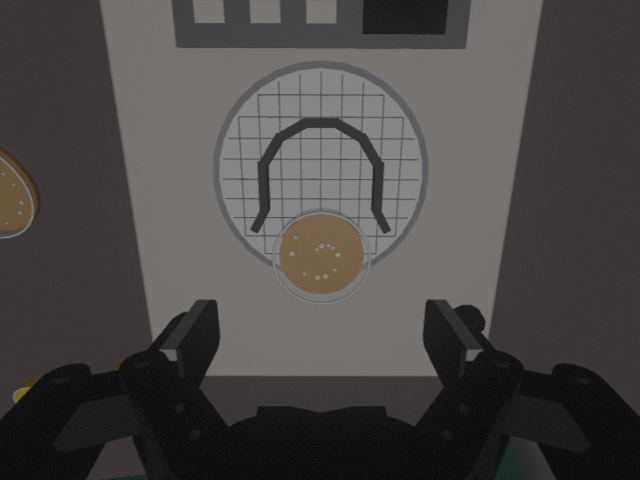

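The wrist view shows the dish lying flat at (321,254), plate x = 45 mm, y = 1 mm, its lower edge between the flared walls. Now go behind it with the fingers nearly shut.

```bash
python3 -m crank '[0,0,0,-0.027,0,0,30, 0,0,0,-0.027,0,0,30, 0,0,0,0,0,0,30, 0,0,0,0,0,0,30, 0,0,0,0,0,0.03,30, 0,0,0,0,0,0.025,30, 0,0,0,0,0,0.008,30, 0,0,0,0,0,0.003,30, 0,0,0,0,0,0,30, 0,0,0,0,0,0,30]' 20
python3 -c "
from h import *
C,Rc,P,Rp=frames(-.21782,.51165,.0913);t,T=tool();print(((t-P)@Rp).round(4))"
```

```text
time: 11.6
tcp_pos: [0.5915, 0.075, 0.1051]
tool_rot: [0.13, 0.108, 0.985, -0.014]
contact_force: [-0.7, -0.0, 0.0]
finger_gap: 0.0256
finger_force: 0.0
[0.1012 0.0013 0.008 ]
```

```bash
python3 -m crank '[0,0,0,0.008,0,0.002,30, 0,0,0,0.006,0,0,30, 0,0,0,0.004,0,0,30, 0,0,0,0.004,0,0,30, 0,0,0,0.004,0,0,30, 0,0,0,0.004,0,0,30, 0,0,0,0.004,0,0,30,  0,0,0,0.004,0,0,30, 0,0,0,0.004,0,0,30, 0,0,0,0.004,0,0,30, 0,0,0,0,0,0,30]' 20
python3 -c "
from h import *
C,Rc,P,Rp=frames(-.21782,.51165,.0913);t,T=tool();print(((t-P)@Rp).round(4))"; python3 dishp.py w5
```

```text
time: 12.98
tcp_pos: [0.5481, 0.0845, 0.0903]
tool_rot: [0.13, 0.108, 0.986, -0.014]
contact_force: [-0.0, -0.2, -0.3]
finger_gap: 0.0255
finger_force: 0.0
[0.0543 0.0012 0.0052]
tcp in plate [0.0546, 0.0012, 0.0052]
amber px 320.8719482421875 218.62164306640625 plate xy [0.0146 0.0012 0.008 ] rad 0.0261
```

```bash
python3 -m crank '[0,0,0,0.003,0,0,30, 0,0,0,0.003,0,0,30, 0,0,0,0.003,0,0,30, 0,0,0,0.002,0,0,30, 0,0,0,0.001,0,0,30, 0,0,0,0,0,0,30]' 20
python3 -m crank '[0,0,0,0.001,0,0,30, 0,0,0,0.001,0,0,30, 0,0,0,0,0,0,30]' 20
python3 -m crank '[0,0,0,0.001,0,0,30, 0,0,0,0,0,0,30]' 20
python3 dishp.py w6
```

```text
time: 13.78
tcp_pos: [0.5371, 0.0869, 0.0873]
tool_rot: [0.13, 0.108, 0.986, -0.014]
contact_force: [-0.5, 0.7, -0.6]
finger_gap: 0.026
finger_force: 0.0
time: 14.15
tcp_pos: [0.5352, 0.0873, 0.0868]
tool_rot: [0.13, 0.108, 0.986, -0.014]
contact_force: [0.3, -1.1, 0.4]
finger_gap: 0.0257
finger_force: 0.0
time: 14.4
tcp_pos: [0.5342, 0.0875, 0.0865]
tool_rot: [0.13, 0.108, 0.986, -0.014]
contact_force: [1.0, -0.0, 0.5]
finger_gap: 0.0259
finger_force: 0.0
tcp in plate [0.0397, 0.0012, 0.0052]
amber px 320.857177734375 219.3971405029297 plate xy [0.0003 0.0012 0.008 ] rad 0.0261
```

```bash
python3 -m crank '[0,0,0,0.001,0,0,30, 0,0,0,0,0,0,30]' 20
python3 -m crank '[0,0,0,0.001,0,0,30, 0,0,0,0,0,0,30]' 20
python3 dishp.py w7
```

```text
time: 14.7
tcp_pos: [0.5333, 0.0877, 0.0863]
tool_rot: [0.13, 0.108, 0.986, -0.014]
contact_force: [-0.3, 0.2, -0.2]
finger_gap: 0.0256
finger_force: 0.0
time: 14.95
tcp_pos: [0.5323, 0.0879, 0.086]
tool_rot: [0.13, 0.108, 0.986, -0.014]
contact_force: [0.8, -0.5, -0.5]
finger_gap: 0.0252
finger_force: 0.0
tcp in plate [0.0377, 0.0012, 0.0052]
amber px 320.98956298828125 219.3315887451172 plate xy [-0.0018  0.0012  0.008 ] rad 0.0261
```

```bash
python3 -m crank '[0,0,0,0.001,0,0,30, 0,0,0,0,0,0,30]' 20
python3 -m crank '[0,0,0,0.0007,0,0,30, 0,0,0,0,0,0,30]' 20
python3 dishp.py w8; python3 -c "
import cv2;cv2.imwrite('pics/w8c.png',cv2.resize(cv2.imread('pics/w8.png')[90:340,200:440],None,fx=2.3,fy=2.3))"
```

```text
time: 15.25
tcp_pos: [0.5317, 0.0881, 0.0859]
tool_rot: [0.13, 0.108, 0.986, -0.014]
contact_force: [-0.1, -0.8, 1.0]
finger_gap: 0.0256
finger_force: 0.5
time: 15.5
tcp_pos: [0.5314, 0.0882, 0.086]
tool_rot: [0.131, 0.108, 0.985, -0.014]
contact_force: [3.8, -1.0, 0.5]
finger_gap: 0.0259
finger_force: 1.7
tcp in plate [0.0367, 0.0012, 0.0054]
amber px 320.70001220703125 220.8142852783203 plate xy [-0.002   0.0012  0.008 ] rad 0.0261
```

View pics/w8c.png

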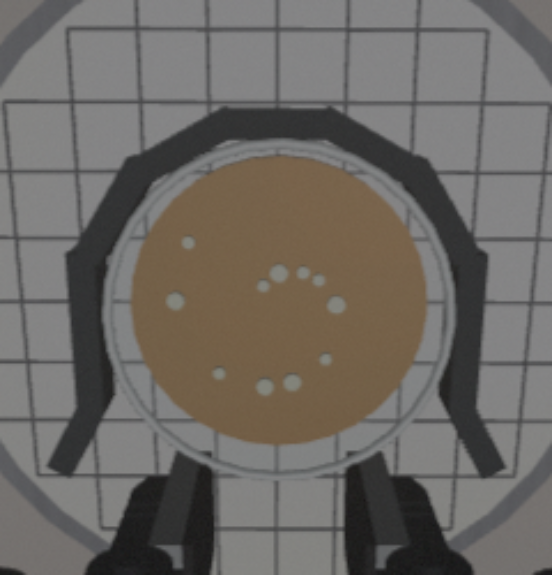

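The crop shows the dish centred in the horseshoe, with its rim against the closed end (touching at about (277,140)). The dish has stopped advancing and the push force has risen, so it is home. Back off, rise, and set the tool upright.

```bash
python3 -m crank '[0,0,0,-0.004,0,0,30, 0,0,0,-0.006,0,0,30, 0,0,0,0,0,-0.03,0, 0,0,0,0,0,-0.05,0, 0,0,0,0,0,-0.055,0, 0,0,0,0,0,-0.055,0, 0,0.131,0,0,0,-0.02,0, 0,0.131,0,0,0,0,0, 0,0,0,0,0,0,0, 0,0,0,0,0,0,0]' 20
cat > mag.py <<'E'
from h import *
import sys
C,Rc,P,Rp=frames(-.21782,.51165,.0913);D=P+Rp@[-.002,.0012,0]
post=C+Rc@[.08,.1,0]
def lens():
    c=cam("top");p,d=capture("top");cv2.imwrite("pics/t_last.png",p[:,:,::-1])
    m=cv2.inRange(p,(0,0,0),(40,40,40));m[:,290:]=0;m[400:]=0
    ks=[k for k in cv2.findContours(m,0,2)[0] if 800<cv2.contourArea(k)<4000]
    for k in ks:
        (u,v),r=cv2.minEnclosingCircle(k);X=onz(c,(u,v),.224);print("lens px",u,v,r,X.round(4),"r from post",np.linalg.norm((X-post)[:2]).round(4))
    return X
t,T=tool();M=T.as_matrix();print("tcp",t.round(4),"x axis",M[:,0].round(3),"z",M[:,2].round(3),state()["joints"].round(2))
E
python3 - <<'E'
from mag import *
X=lens();K,Rm,tt=cam("wrist");print("cam in tool",T.inv().apply(-Rm.T@tt-t).round(3))
r=(X-post);phi=np.arctan2(r[1],r[0]);rd=np.array([np.cos(phi),np.sin(phi),0]);tg=np.array([-rd[1],rd[0],0])
r0=(D-post);print("turn needed",np.arctan2(r0[1],r0[0])%(2*np.pi)-phi,"D",D,np.linalg.norm(r0[:2]))
S=X-tg*.080;S[2]=t[2];print("start",S)
dy=np.degrees(np.arctan2(tg[1],tg[0])-np.arctan2(M[1,0],M[0,0]));print("yaw turn deg",dy)
print("shift before turning",T.inv().apply(S-t).round(4))
E
python3 dishp.py w9
```

```text
time: 16.8
tcp_pos: [0.487, 0.0979, 0.2903]
tool_rot: [0.0, 0.109, 0.994, -0.0]
contact_force: [1.2, -0.1, -0.5]
finger_gap: -0.0
finger_force: 0.0
tcp [0.487  0.0979 0.2903] x axis [-0.976  0.216 -0.   ] z [ 0. -0. -1.] [ 0.03  0.16  0.04  1.45 -0.    0.25]
tcp in plate [0.0453, 0.0012, 0.2154]
amber px 99.72222137451172 230.72222900390625 plate xy [ 0.0146 -0.2286  0.008 ] rad 0.0366
amber px 320.7705993652344 216.9512939453125 plate xy [0.0003 0.001  0.008 ] rad 0.0263Traceback (most recent call last):
  File "<stdin>", line 2, in <module>
  File "mag.py", line 11, in lens
    return X
           ^
UnboundLocalError: cannot access local variable 'X' where it is not associated with a value
```

```bash
sed -i 's/    return X/    return X if ks else None/' mag.py; python3 - <<'E'
from mag import *
X=np.array([.5389,.2893,.224]);K,Rm,tt=cam("wrist");print("cam in tool",T.inv().apply(-Rm.T@tt-t).round(3))
r=(X-post);phi=np.arctan2(r[1],r[0]);rd=np.array([np.cos(phi),np.sin(phi),0]);tg=np.array([-rd[1],rd[0],0])
r0=(D-post);print("turn needed",np.arctan2(r0[1],r0[0])%(2*np.pi)-phi,"D",D,np.linalg.norm(r0[:2]))
S=X-tg*.080;S[2]=t[2];print("start",S)
dy=np.degrees(np.arctan2(tg[1],tg[0])-np.arctan2(M[1,0],M[0,0]));print("yaw turn deg",dy)
print("shift before turning",T.inv().apply(S-t).round(4))
p,d=capture("scene");cv2.imwrite("pics/s2.png",p[:,:,::-1])
c=cam("scene");m=cv2.inRange(p,(0,0,0),(45,45,45));m[:,:440]=0;m[:270]=0
for k in cv2.findContours(m,0,2)[0]:
    if cv2.contourArea(k)>300: e=cv2.fitEllipse(cv2.convexHull(k));print("scene lens",e,onz(c,e[0],.224),"by enclosing",cv2.contourArea(k))
E
```

```text
tcp [0.4865 0.0981 0.291 ] x axis [-0.976  0.216 -0.001] z [ 0.001 -0.    -1.   ] [ 0.03  0.15  0.04  1.45 -0.    0.25]
cam in tool [ 0.072  0.    -0.142]
turn needed 1.6005347521966713 D [0.49626281 0.09593471 0.07071242] 0.13777617136535686
start [0.60701478 0.33125685 0.29097802]
yaw turn deg -315.9088137381313
shift before turning [-6.740e-02  2.537e-01  1.000e-04]
scene lens ((499.94219970703125, 312.4490966796875), (45.311527252197266, 64.84868621826172), 113.38339233398438) [0.54008864 0.29092902 0.224     ] by enclosing 2224.0
```

```bash
python3 -m crank '[0,0,0,-0.0135,0.0507,0,0, 0,0,0,-0.0135,0.0507,0,0, 0,0,0,-0.0135,0.0507,0,0, 0,0,0,-0.0135,0.0507,0,0, 0,0,0,-0.0135,0.0507,0,0, 0,0,-0.154,0,0,0,0, 0,0,-0.154,0,0,0,0, 0,0,-0.154,0,0,0,0, 0,0,-0.154,0,0,0,0, 0,0,-0.154,0,0,0,0, 0,0,0,0,0,0.04,0, 0,0,0,0,0,0.038,0, 0,0,0,0,0,0,0, 0,0,0,0,0,0,0]' 20
cat >> mag.py <<'E'
def lens_s(name="s_last"):
    c=cam("scene");p,d=capture("scene");cv2.imwrite(f"pics/{name}.png",p[:,:,::-1])
    return p,c
rel=(t-post);print("TCP rel post in tool (x=-o, y=.137):",T.inv().apply(rel).round(4),"phi tool-x",np.degrees(np.arctan2(M[1,0],M[0,0]))%360)
E
python3 mag.py
```

```text
time: 18.7
tcp_pos: [0.608, 0.3311, 0.2151]
tool_rot: [0.001, -0.273, 0.962, 0.0]
contact_force: [-0.1, -0.1, 0.7]
finger_gap: 0.0002
finger_force: 0.0
tcp [0.608  0.3311 0.2151] x axis [-0.851 -0.525 -0.002] z [ 0.002  0.001 -1.   ] [ 0.38  0.51  0.38  1.43 -0.   -0.17]
TCP rel post in tool (x=-o, y=.137): [-0.0814  0.1374 -0.215 ] phi tool-x 211.6527552493722
```

```bash
python3 -m crank '[0,0,0,0.012,0,0.003,0, 0,0,0,0.01,0,0,0, 0,0,-0.09,0.0123,0.005,0,0, 0,0,-0.09,0.0123,0.005,0,0, 0,0,-0.09,0.0123,0.005,0,0, 0,0,-0.09,0.0123,0.005,0,0, 0,0,-0.09,0.0123,0.005,0,0, 0,0,-0.09,0.0123,0.005,0,0, 0,0,0,0,0,0,0]' 20
python3 - <<'E'
from mag import *
p,c=lens_s("s3");x=p[230:380,380:560];cv2.imwrite("pics/s3c.png",cv2.resize(x[:,:,::-1],None,fx=3,fy=3))
E
```

```text
time: 19.82
tcp_pos: [0.5162, 0.2892, 0.2117]
tool_rot: [0.001, -0.519, 0.855, -0.0]
contact_force: [0.1, -0.9, 0.5]
finger_gap: -0.0001
finger_force: 0.0
tcp [0.5162 0.2892 0.2117] x axis [-0.461 -0.887 -0.002] z [ 0.002  0.001 -1.   ] [ 0.37  0.33  0.08  1.31 -0.   -0.72]
TCP rel post in tool (x=-o, y=.137): [-0.0607  0.1383 -0.2118] phi tool-x 242.5328001719769
```

View pics/s3c.png

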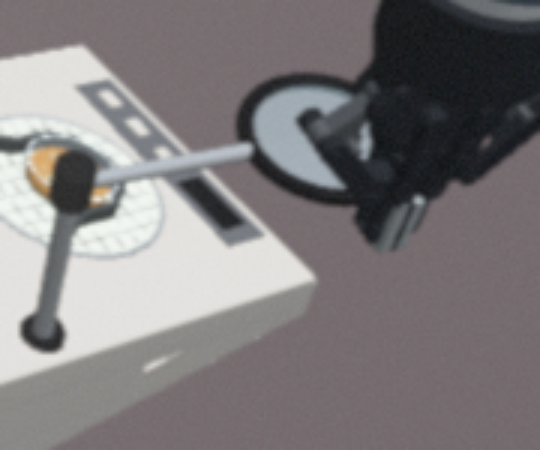

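The crop shows the lens at about (310,138), swung in front of the finger that is pushing its rim. Continue the arc.

```bash
python3 -m crank '[0,0,-0.09,0.0125,0.005,0,0, 0,0,-0.09,0.0125,0.005,0,0, 0,0,-0.09,0.0125,0.005,0,0, 0,0,-0.09,0.0125,0.005,0,0, 0,0,-0.09,0.0125,0.005,0,0, 0,0,-0.09,0.0125,0.005,0,0, 0,0,-0.09,0.0125,0.005,0,0, 0,0,-0.09,0.0125,0.005,0,0, 0,0,-0.09,0.0125,0.005,0,0, 0,0,0,0,0,0,0]' 20
python3 - <<'E'
from mag import *
c=cam("wrist");p,d=capture("wrist");cv2.imwrite("pics/w10.png",p[:,:,::-1])
E
```

```text
time: 21.12
tcp_pos: [0.4604, 0.1855, 0.2105]
tool_rot: [-0.0, 0.813, -0.582, 0.0]
contact_force: [0.2, 0.1, 0.3]
finger_gap: 0.0002
finger_force: 0.0
tcp [0.4604 0.1855 0.2105] x axis [ 0.322 -0.947  0.   ] z [ 0.001  0.    -1.   ] [ 0.21  0.17 -0.14  1.25 -0.   -1.69]
TCP rel post in tool (x=-o, y=.137): [-0.0617  0.1382 -0.2107] phi tool-x 288.8000916169222
```

View pics/w10.png

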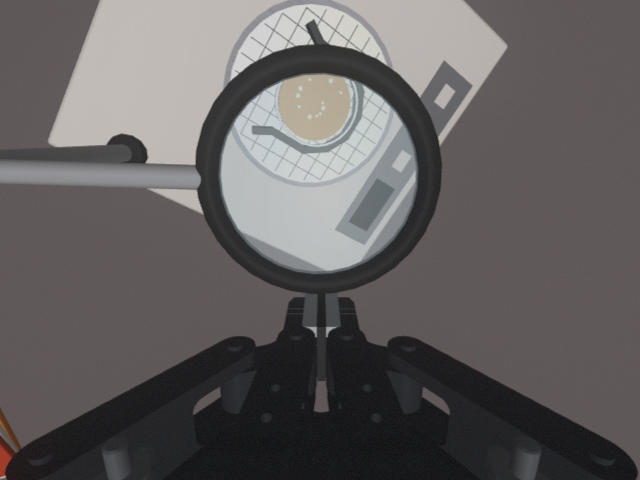

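The wrist view shows the lens rim centred at about (320,169) with r ≈ 122, and the dish visible through it at (315,106). The arm enters from the left. Measure the lens by the black rim and compute the remaining turn.

```bash
cat > rem.py <<'E'
from mag import *
c=cam("wrist");p,d=capture("wrist");name=sys.argv[1] if len(sys.argv)>1 else "wl";cv2.imwrite(f"pics/{name}.png",p[:,:,::-1])
K,Rm,tt=c
m=cv2.inRange(cv2.cvtColor(p,cv2.COLOR_RGB2GRAY),85,255);m[300:]=0;m[:20]=0
# inner glass: flood of the bright region enclosed by the rim -> contour holding (320,180)
best=None
for k in cv2.findContours(cv2.morphologyEx(cv2.inRange(cv2.cvtColor(p,cv2.COLOR_RGB2GRAY),0,52),cv2.MORPH_OPEN,np.ones((9,9))),cv2.RETR_CCOMP,2)[0]:
    (u,v),r=cv2.minEnclosingCircle(k)
    if 85<r<115 and abs(u-320)<40 and v<260: best=(u,v,r)
print("inner rim px",best)
if best:
    u,v,r=best
    L=onz(c,(u,v),.230);print("inner dia",2*np.linalg.norm(L-onz(c,(u+r,v),.230)))
    print("lens",L.round(4),"r from post",np.linalg.norm((L-post)[:2]).round(4))
    hm=cv2.inRange(cv2.cvtColor(p,cv2.COLOR_RGB2HSV),(8,45,100),(25,220,255));hm[260:]=0
    ks=[k for k in cv2.findContours(hm,0,2)[0] if cv2.contourArea(k)>800]
    for k in ks:
        q=cv2.minEnclosingCircle(k);Dm=onplane(c,q[0],P+Rp[:,2]*.008,Rp[:,2]);print("dish",q,Dm.round(4),"in plate",((Dm-P)@Rp).round(4))
    a=L-post;b=D-post;print("remaining turn rad",(np.arctan2(b[1],b[0])-np.arctan2(a[1],a[0])).round(4),"xy gap",(D-L)[:2].round(4))
E
python3 rem.py
```

```text
tcp [0.4605 0.1859 0.2104] x axis [ 0.322 -0.947  0.   ] z [ 0.001  0.    -1.   ] [ 0.21  0.17 -0.14  1.25  0.   -1.68]
TCP rel post in tool (x=-o, y=.137): [-0.062   0.1381 -0.2106] phi tool-x 288.7607370272866
inner rim px None
```

```bash
python3 - <<'E'
s=open('rem.py').read()
a=s.index("m=cv2.inRange");b=s.index('print("inner rim px"')
s=s[:a]+'''g=cv2.medianBlur(cv2.cvtColor(p,cv2.COLOR_RGB2GRAY),5)
h=cv2.HoughCircles(g,cv2.HOUGH_GRADIENT,1.5,10,param1=120,param2=40,minRadius=92,maxRadius=130)
hs=[tuple(x) for x in h[0][:4]] if h is not None else [];print("circles",np.round(hs,1).tolist())
hs=[x for x in hs if abs(x[0]-320)<50 and x[1]<280];best=hs[0] if hs else None
'''+s[b:]
open('rem.py','w').write(s)
E
python3 rem.py
```

```text
tcp [0.4604 0.1861 0.2103] x axis [ 0.322 -0.947 -0.   ] z [ 0.001  0.    -1.   ] [ 0.21  0.17 -0.14  1.25  0.   -1.68]
TCP rel post in tool (x=-o, y=.137): [-0.0623  0.1381 -0.2104] phi tool-x 288.79376528663295
circles [[318.79998779296875, 165.8000030517578, 124.0999984741211], [323.20001220703125, 90.80000305175781, 100.80000305175781], [320.20001220703125, 177.8000030517578, 94.80000305175781], [311.20001220703125, 156.8000030517578, 112.5999984741211]]
inner rim px (np.float32(318.75), np.float32(165.75), np.float32(124.1))
inner dia 0.0850887050967185
lens [0.4826 0.1263 0.23  ] r from post 0.1365
remaining turn rad 0.243 xy gap [ 0.0136 -0.0303]
```

```bash
sed -i 's/,\.230)/,.224)/g; s/(8,45,100),(25,220,255)/(5,25,90),(25,220,255)/' rem.py; python3 -m crank '[0,0,-0.09,0.0125,0.005,0,0, 0,0,-0.09,0.0125,0.005,0,0, 0,0,0,0,0,0,0, 0,0,0,0,0,0,0]' 20
python3 rem.py w11
```

```text
time: 21.78
tcp_pos: [0.4599, 0.1593, 0.21]
tool_rot: [-0.0, 0.862, -0.506, -0.0]
contact_force: [0.7, -0.1, 0.0]
finger_gap: 0.0001
finger_force: 0.0
tcp [0.4599 0.1593 0.21  ] x axis [ 0.487 -0.873 -0.   ] z [ 0.  0. -1.] [ 0.16  0.16 -0.16  1.25  0.   -1.92]
TCP rel post in tool (x=-o, y=.137): [-0.0631  0.1382 -0.21  ] phi tool-x 299.1548197741902
circles [[318.79998779296875, 168.8000030517578, 124.0999984741211], [306.79998779296875, 156.8000030517578, 109.19999694824219], [327.79998779296875, 161.1999969482422, 112.5999984741211], [308.20001220703125, 179.1999969482422, 110.9000015258789]]
inner rim px (np.float32(318.75), np.float32(168.75), np.float32(124.1))
inner dia 0.089306378106064
lens [0.4918 0.1057 0.224 ] r from post 0.1366
dish ((320.21966552734375, 133.88075256347656), 36.576087951660156) [0.4978 0.0948 0.0794] in plate [0.0019 0.0005 0.008 ]
remaining turn rad 0.0778 xy gap [ 0.0045 -0.0098]
```

```bash
python3 -m crank '[0,0,-0.04,0.0055,0.0022,0,0, 0,0,-0.035,0.005,0.002,0,0, 0,0,0,0,0,0,0, 0,0,0,0,0,0,0]' 20
python3 rem.py w12
```

```text
time: 22.32
tcp_pos: [0.4615, 0.148, 0.21]
tool_rot: [-0.0, 0.881, -0.473, 0.0]
contact_force: [-0.8, 0.8, 0.4]
finger_gap: 0.0005
finger_force: 0.0
tcp [0.4615 0.148  0.21  ] x axis [ 0.552 -0.834  0.   ] z [ 0.  0. -1.] [ 0.14  0.16 -0.17  1.25  0.   -2.02]
TCP rel post in tool (x=-o, y=.137): [-0.0631  0.138  -0.21  ] phi tool-x 303.53582630427206
circles [[318.79998779296875, 174.8000030517578, 98.19999694824219], [326.20001220703125, 162.8000030517578, 112.5999984741211], [312.79998779296875, 161.1999969482422, 112.5999984741211], [332.20001220703125, 176.1999969482422, 110.9000015258789]]
inner rim px (np.float32(318.75), np.float32(174.75), np.float32(98.15))
inner dia 0.07097978744210863
lens [0.4962 0.0987 0.224 ] r from post 0.1364
dish ((320.31201171875, 147.969970703125), 35.61178207397461) [0.4985 0.0949 0.0796] in plate [0.0026 0.0007 0.008 ]
remaining turn rad 0.0169 xy gap [ 0.0001 -0.0027]
```

View pics/w12.png

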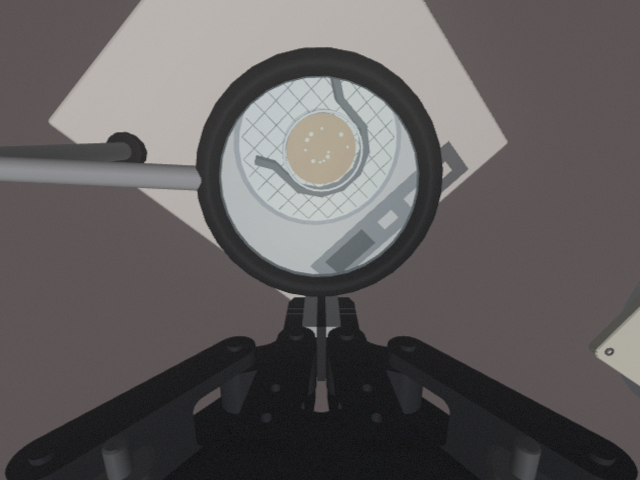

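The wrist view shows the outer rim centred at about (319.5,172) and the dish through it at (320,148). Allowing for the camera's slant, about 3 mm of travel remains. Push a little, retreat upward, and check with the fixed cameras.

```bash
python3 -m crank '[0,0,-0.018,0.0025,0.001,0,0, 0,0,0,0,0,0,0, 0,0,0,0,0,0,0, 0,0,0,-0.006,0,0,0, 0,0,0,-0.02,0,0,0, 0,0,0,-0.02,0,-0.03,0, 0,0,0,0,0,-0.05,0, 0,0,0,0,0,0,0, 0,0,0,0,0,0,0]' 20
python3 - <<'E'
from mag import *
for n in("top","scene","wrist"):
    p,d=capture(n);cv2.imwrite(f"pics/c_{n}.png",p[:,:,::-1])
a=cv2.imread("pics/c_top.png")[190:390,170:340];b=cv2.imread("pics/c_scene.png")[220:370,330:530]
cv2.imwrite("pics/cc.png",np.hstack([cv2.resize(a,(425,500)),cv2.resize(b,(375,500))]))
c=cam("top");print("D px top",proj(c,D),"lens",proj(c,[D[0],D[1],.224]))
E
```

```text
time: 23.5
tcp_pos: [0.4356, 0.1831, 0.2897]
tool_rot: [0.0, 0.886, -0.465, -0.0]
contact_force: [0.1, -0.5, -0.4]
finger_gap: 0.0001
finger_force: 0.0
tcp [0.4356 0.1831 0.2897] x axis [ 0.568 -0.823  0.   ] z [-0. -0. -1.] [ 0.22  0.11 -0.02  1.44 -0.   -1.96]
TCP rel post in tool (x=-o, y=.137): [-0.1093  0.1381 -0.2896] phi tool-x 304.63788545685304
D px top [249.76860223 295.33840784] lens [240.73067367 289.2820806 ]
```

View pics/cc.png

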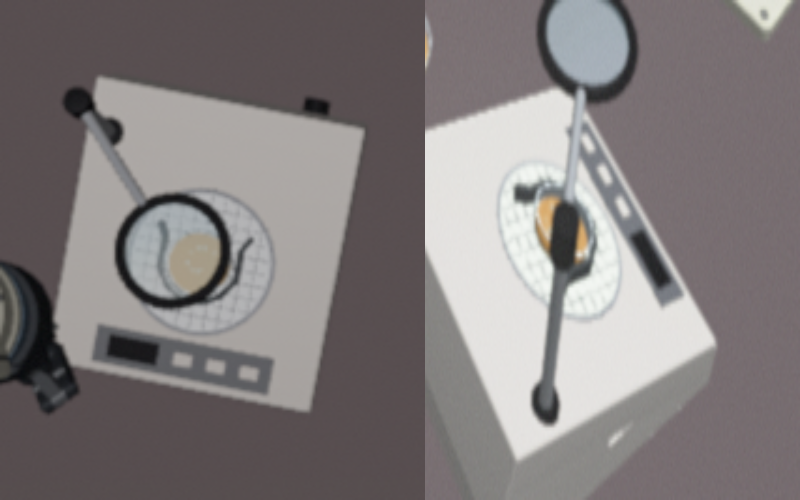

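The left half (top view) shows the lens at crop (172,250) over the holder, with the dish at (197,262) behind it, offset by parallax. The robot is clear. I have viewed 12 pictures, over the limit of 10, so from here I only measure.

```bash
cat > fin.py <<'E'
from mag import *
c=cam("top");p,d=capture("top")
g=cv2.cvtColor(p,cv2.COLOR_RGB2GRAY);m=cv2.inRange(g,0,48);m[:260]=0;m[320:]=0;m[:,:205]=0;m[:,272:]=0
for k in cv2.findContours(m,0,1)[0]:
    if cv2.contourArea(k)>600:
        (u,v),r=cv2.minEnclosingCircle(k);L=onz(c,(u,v),.224);e=cv2.fitEllipse(k);L2=onz(c,e[0],.224)
        print("lens",u,v,r,L.round(4),"dia",(2*r*(L-onz(c,(u+1,v),.224))[1]).round(4),"ellipse",e,L2.round(4))
        for X in(L,L2):
            a=X-post;print("r",np.linalg.norm(a[:2]).round(4),"ang",np.degrees(np.arctan2(a[1],a[0]))%360)
hm=cv2.inRange(cv2.cvtColor(p,cv2.COLOR_RGB2HSV),(8,40,100),(25,220,255));hm[260:320]|=0
for k in cv2.findContours(hm,0,1)[0]:
    (u,v),r=cv2.minEnclosingCircle(k)
    if cv2.contourArea(k)>200: print("amber",u,v,r,onz(c,(u,v),.079 if u<300 else .008).round(4))
for nm,X in(("D",D),("P",P)): a=X-post;print(nm,X.round(4),np.degrees(np.arctan2(a[1],a[0]))%360)
E
python3 fin.py
```

```text
tcp [0.4354 0.1828 0.289 ] x axis [ 0.568 -0.823 -0.001] z [-0.002 -0.    -1.   ] [ 0.22  0.11 -0.02  1.44  0.   -1.96]
TCP rel post in tool (x=-o, y=.137): [-0.1093  0.1389 -0.2887] phi tool-x 304.6206989060887
lens 238.80538940429688 290.170654296875 22.771175384521484 [0.4947 0.0996 0.224 ] dia 0.0871 ellipse ((238.72703552246094, 290.1065673828125), (43.717105865478516, 44.687286376953125), 43.46157455444336) [0.4948 0.0998 0.224 ]
r 0.1372 ang 211.68158305319085
r 0.137 ang 211.6561809118856
amber 434.47149658203125 311.1318359375 18.47207260131836 [ 0.4528 -0.3263  0.008 ]
amber 373.15679931640625 305.743896484375 18.349008560180664 [ 0.4693 -0.1834  0.008 ]
amber 249.0 295.0 11.401854515075684 [0.4964 0.0967 0.079 ]
amber 366.6111145019531 199.61111450195312 13.058605194091797 [ 0.7244 -0.1791  0.008 ]
amber 419.7921447753906 196.02809143066406 12.951996803283691 [ 0.7305 -0.3087  0.008 ]
D [0.4963 0.0959 0.0707] 213.33582264602867
P [0.4979 0.0943 0.0712] 214.26293027768568
```

```bash
python3 -m crank '[0,0,0,0.02,0,0,0, 0,0,0,0.017,0,0,0, 0,0,0,0,0,0,0, 0,0,0,0,0,0,0]' 20
cat > nad.py <<'E'
from mag import *
c=cam("wrist");p,d=capture("wrist");K,Rm,tt=c;print("cam pos",(-Rm.T@tt).round(4),"axis",Rm[2].round(3))
g=cv2.cvtColor(p,cv2.COLOR_RGB2GRAY);u0,v0=proj(c,[D[0],D[1],.224]);print("expected lens px",u0,v0)
m=cv2.inRange(g,0,62);k9=cv2.morphologyEx(m,cv2.MORPH_OPEN,np.ones((5,5)))
cs,h=cv2.findContours(k9,cv2.RETR_CCOMP,1)
for k in cs:
    (u,v),r=cv2.minEnclosingCircle(k);A=cv2.contourArea(k)
    if r>40 and np.hypot(u-u0,v-v0)<40 and A>.75*np.pi*r*r:
        e=cv2.fitEllipse(k);L=onz(c,e[0],.224);a=L-post
        print("rim",np.round(e[0],1),r.__round__(1),"->",L.round(4),"dia",(np.mean(e[1])/K[0,0]*(-Rm.T@tt-L)[2]).round(4),"r",np.linalg.norm(a[:2]).round(4),"ang",np.degrees(np.arctan2(a[1],a[0]))%360)
hm=cv2.inRange(cv2.cvtColor(p,cv2.COLOR_RGB2HSV),(5,25,90),(25,220,255))
for k in cv2.findContours(hm,0,1)[0]:
    (u,v),r=cv2.minEnclosingCircle(k)
    if cv2.contourArea(k)>500 and np.hypot(u-u0,v-v0)<80:
        X=onplane(c,(u,v),P+Rp[:,2]*.008,Rp[:,2]);a=X-post;print("dish",u,v,r,X.round(4),"ang",np.degrees(np.arctan2(a[1],a[0]))%360,"plate",((X-P)@Rp).round(4))
E
python3 nad.py
```

```text
time: 24.2
tcp_pos: [0.4568, 0.1524, 0.2898]
tool_rot: [0.0, 0.885, -0.465, -0.0]
contact_force: [-0.2, -1.3, -0.8]
finger_gap: -0.0002
finger_force: 0.0
tcp [0.4568 0.1524 0.2898] x axis [ 0.568 -0.823 -0.   ] z [-0.001  0.    -1.   ] [ 0.15  0.13  0.    1.45  0.   -2.03]
TCP rel post in tool (x=-o, y=.137): [-0.0721  0.1383 -0.2897] phi tool-x 304.5923756011439
cam pos [0.4995 0.0918 0.4314] axis [-0.163  0.237 -0.958]
expected lens px 321.75187198624377 144.36753739232205
rim [319.8 146.8] 88.2 -> [0.4964 0.0977 0.224 ] dia 0.0941 r 0.1367 ang 212.76813668802023
rim [319.  146.4] 66.3 -> [0.4969 0.0977 0.224 ] dia 0.0771 r 0.1362 ang 212.85079124886536
dish 320.7105407714844 138.6052703857422 27.98369789123535 [0.4979 0.095  0.0795] ang 214.0448539208639 plate [0.002  0.0006 0.008 ]
```

Seen almost straight from above, the lens trails the dish centre by about 3 mm. Go back to the rim and push that much farther.

```bash
python3 -m crank '[0,0,0,-0.006,0,0,0, 0,0,0,0,0,0.04,0, 0,0,0,0,0,0.04,0, 0,0,0,0.008,0,0,0, 0,0,0,0.005,0,0,0, 0,0,0,0.003,0,0,0, 0,0,0,0.0025,0,0,0, 0,0,0,0,0,0,0, 0,0,0,0,0,0,0]' 20
python3 mag.py
python3 -m crank '[0,0,0,-0.005,0,0,0, 0,0,0,-0.014,0,0,0, 0,0,0,0,0,-0.04,0, 0,0,0,0,0,-0.04,0, 0,0,0,0.007,0,0,0, 0,0,0,0,0,0,0, 0,0,0,0,0,0,0]' 20
python3 nad.py; python3 fin.py
```

```text
time: 25.38
tcp_pos: [0.4641, 0.1421, 0.2102]
tool_rot: [-0.0, 0.885, -0.465, 0.0]
contact_force: [-0.3, 0.5, -0.2]
finger_gap: -0.0005
finger_force: 0.0
tcp [0.4641 0.1421 0.2102] x axis [ 0.568 -0.823  0.   ] z [ 0. -0. -1.] [ 0.12  0.16 -0.17  1.25 -0.   -2.05]
TCP rel post in tool (x=-o, y=.137): [-0.0594  0.1379 -0.2102] phi tool-x 304.6215343737569
time: 26.25
tcp_pos: [0.4566, 0.1522, 0.289]
tool_rot: [0.001, 0.886, -0.465, -0.001]
contact_force: [-0.6, -0.0, -0.5]
finger_gap: 0.0002
finger_force: 0.0
tcp [0.4566 0.1522 0.289 ] x axis [ 0.568 -0.823 -0.001] z [-0.002 -0.    -1.   ] [ 0.15  0.13  0.    1.44  0.   -2.03]
TCP rel post in tool (x=-o, y=.137): [-0.0722  0.1389 -0.2887] phi tool-x 304.62763241535885
cam pos [0.4996 0.0916 0.4305] axis [-0.164  0.237 -0.958]
expected lens px 321.18294701627786 144.45622099698735
rim [318.6 139.1] 67.4 -> [0.4991 0.0943 0.224 ] dia 0.0778 r 0.1363 ang 214.5685967754344
dish 320.0 138.5 28.147035598754883 [0.4981 0.095  0.0795] ang 214.0677057165847 plate [0.0022 0.0007 0.008 ]
tcp [0.4566 0.1522 0.289 ] x axis [ 0.568 -0.823 -0.001] z
[... 264 characters left out ...]
1458129882812, 288.8705139160156), (43.71903610229492, 44.58013916015625), 47.17020797729492) [0.4971 0.0965 0.224 ]
r 0.1373 ang 213.3975023239449
r 0.1368 ang 213.31017322739226
amber 434.47149658203125 311.1318359375 18.47207260131836 [ 0.4528 -0.3263  0.008 ]
amber 373.11639404296875 305.7930908203125 18.359188079833984 [ 0.4692 -0.1833  0.008 ]
amber 249.22288513183594 294.9939880371094 11.468311309814453 [0.4964 0.0962 0.079 ]
amber 366.6111145019531 199.61111450195312 13.058605194091797 [ 0.7244 -0.1791  0.008 ]
amber 419.7921447753906 196.02809143066406 12.951996803283691 [ 0.7305 -0.3087  0.008 ]
D [0.4963 0.0959 0.0707] 213.33582264602867
P [0.4979 0.0943 0.0712] 214.26293027768568
```

Both cameras put the lens within about 1 mm of the dish centre. The large dishes haven't moved, and the robot is clear of everything.

```bash
python3 -c "
from rig import *
print(state()['time'],finish_job())"
```

```text
the job is handed in; nothing more can be done
26.35 None
```

The job is handed in at 26.35 s: the small dish is home against the holder's closed end, the lens is centred over it to about 1 mm, and the large dishes measured unmoved (jar not approached, its final pose not re-measured), though I viewed 12 pictures against the limit of 10.

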